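Seat a housing in the corner of a dispensing fixture

ROBOT

A 6-joint arm with a two-finger parallel gripper is mounted at the origin on the work surface. World frame = base frame: x ahead of the robot, y to its left, z up, the work surface at z = 0. Lengths are in m, angles in rad, forces in N, time in s.
With the tool pointing down it reaches from about 0.375 to 0.925 m from the base axis. Payload 5.7 kg.
Tool frame: the origin (TCP) lies midway between the tips of the shut fingers; the grasp point (between the pads) lies 19 mm behind it; z points along the fingers, y is the line along which they close (so a half turn about z gives the same grasp; the last joint's range is limited). The gripper opens to 88 mm and grips with 3 to 60 N. Pads are 20 mm wide; open, the fingers measure 115 mm over their backs; the gripper's body (75 mm by 178 mm) begins 61 mm behind the grasp point.
Start: joints at [1.229, 0.359, 1.51, -0, 1.272, -0.115], TCP at [0.135, 0.585, 0.223] pointing down, gripper open.
Joint ranges: [-2.97, 2.97], [-1.01, 2.36], [0.21, 2.38], [-0.96, 4.11], [0.2, 2.71], [-2.98, 2.98]. Speed limits (rad/s): [2.39, 2.39, 3.14, 3.14, 3.14, 3.14].

INTERFACE

Orientations are given as a unit quaternion [x, y, z, w].
In Python, from bench import move_ptp, servo_line, goto_joints, move_gripper, sleep, inverse_kinematics, capture, PlanningError, close_job, spot_in, silhouettes, current_clock, current_joint_pos, current_qvel, current_joint_torque, current_position, current_orientation, current_force, current_torque, current_finger_gap, current_grip_force gives the robot as it stands. Calls block until the motion is done:
- move_ptp(position, orientation): joint-space move of the TCP to a pose.
- servo_line(position, orientation=None, rate=0.15, contact_N=None): straight line of the TCP; orientation=None keeps the orientation; rate is the mean speed in m/s. With contact_N (N) it stops when the force on the tool has changed by that much, and returns True; else False.
- goto_joints(angles): joint-space move.
- move_gripper(opening): finger opening in m; the grip force is fixed at half the most; returns when the fingers have stopped.
- sleep(seconds).
- inverse_kinematics(position, orientation): joint angles nearest the present ones, or None.
- capture(name): name is "scene" or "top" or "wrist"; returns a dict with "image" (400x640x3 uint8, blue, green, red), "range_z" (400x640 float32, m along the optical axis (not along the pixel's ray), 0 where there is no reading), "intrinsics" (3x3 intrinsics, pixels), "R" (3x3) and "t" (3): a world point X has camera coordinates R X + t. Camera axes: x right, y down, z forward; pixel columns grow to the right and rows downward; lengths in m; the calibration is good to about 2 mm. The wrist camera is an equidistant fisheye: a pixel r from the principal point sees the ray r / f radians off the axis. A picture is of the moment at which its call begins.
A pose or a line that the arm cannot do raises PlanningError and nothing moves.
- close_job(): hands the job in; it is judged then, once.
Trained networks look in the newest picture that a camera, given by its name, has taken for a name from the list of things; names that differ only in an ending like _2 or _b are one class to them, and where a whole thing is asked for, a point or a joint stands for the part that bears it (a point fixed in the world has none). Each returns a list of dicts, best first, with "conf" (0 to 1); they miss things now and then, are a little off and sometimes report something else, mostly with a low value. They report only what shows in the picture. A call takes as long as a camera call.
- spot_in(camera, query): "xy" ([column, row] in pixels, amid what is visible of it).
- silhouettes(camera, query): "region" (400x640 bool, what is visible of it) and "xy" ([column, row] in pixels, amid what is visible of it).
Readings, each from a call of its own:
- current_clock(): time.
- current_joint_pos(): joint angles.
- current_qvel(): joint speeds.
- current_joint_torque(): joint torques, N m.
- current_position(): TCP position.
- current_orientation(): TCP orientation.
- current_force(): force on the tool from outside, world axes, zero at the start.
- current_torque(): the same for the moment, N m.
- current_finger_gap(): finger opening in m.
- current_grip_force(): force on a finger pad.
Only numpy, scipy, OpenCV 4.12 (cv2) and the standard library are available. Lean on these libraries where they do the work, as an engineer would, in place of code of your own. Each camera call takes 0.05 s, during which the arm holds its last target. There are 200 camera calls.

TASK

With the fingertips push the blue housing flat against the steel rail of the work plate, then, keeping it along the rail, slide it into the corner pocket of the orange block (the side facing the green block) until it is fully home: flush against the rail and up against the block. Only push it, never pick it up or tip it, leave the black spare housing, the steel weight and the two syringe barrels alone, and finish with the robot clear of everything.

Things in the scene. Friction and masses are not known exactly. Their poses are not given: they have to be found in the camera images.
- fixture: Perforated aluminium work plate, fixed on the bench, 220 (x) by 400 (y) by 10 mm thick. Origin at the centre of its underside, z up. On it a steel rail along y, 380 mm long, 12 mm high above the plate: its working face at x = +45 mm looks to -x (towards the robot), its back is at x = +57 mm. The holes are shallow marks; things slide freely over them.
- housing: Blue housing to be seated, solid, white ring on top, loose, about 55 g: 56 mm long along its own y, 30 mm wide along its x, 14 mm high; origin at the centre of its underside, z up. Starts on the plate on the robot's side of the rail, between the blocks, y within 0.3 rad of the rail. Home, its centre is at x = +30 mm in the fixture's frame and 35 mm along y from the orange block's origin; its last 26 mm stick out of the pocket.
- orange_block: Orange T-shaped block fixed on the plate against the rail, 12 mm high. Origin: on the rail's face, mid-stem, on the plate's top; axes as the fixture's. Stem y -7 to 7 mm, from the rail to x = -45 mm; crossbar x -45 to -35 mm, y -37 to 37 mm. Rail, stem and crossbar form a pocket 35 mm wide, 30 mm deep, on either side; the one facing the green block is meant. Which end of the rail it is at varies.
- green_block: Green T-shaped block of the same shape, size and origin as the orange one, fixed at the other end of the rail.
- spare: Black spare housing, loose, to be left alone; lies on the plate behind the rail. 56 mm long along its own y, 30 mm wide along its x, 14 mm high; origin at the centre of its underside, z up
- puck: Steel weight, loose, to be left alone; round, 26 mm across, 30 mm high with a narrower top, stands on the plate behind the rail. Origin at the centre of its underside.
- barrel_l: Clear syringe barrel, loose, to be left alone; stands on its 44 mm flange on the bench to the robot's left of the plate, 25 mm across, 107 mm high. Origin at the centre of its underside.
- barrel_r: The same kind of syringe barrel, on the right of the plate.

How it is judged:
By the outcome, as a careful person would: the job done as asked, in the order asked, and still so for the second after the job is handed in, with the robot touching nothing.
It also fails if it takes over 45 s, if anything falls off the work surface, if the arm or the gripper's body presses on something with over 40 N, if the wrist force passes 120 N, or if a joint passes its speed limit or range.

## Working session

There is one attempt and no reset: what is moved stays moved. The work goes in short steps, each a Python script; the robot and the scene stay as the last script left them, time stands still between calls to the robot, and variables do not carry over. Pictures are saved under pics/ and viewed, at most 10 in all, crops included, and the job is handed in when it is done.

```bash
mkdir -p pics; python3 - <<'E'
from bench import *
import cv2
for n in ("top","scene"):
    c=capture(n); cv2.imwrite(f"pics/{n}0.png",c["image"]); print(n,c["intrinsics"].tolist(),c["R"].round(3).tolist(),c["t"])
print(current_clock(),current_orientation(),current_finger_gap())
E
```

```text
top [[432.202560418052, 0.0, 315.15786796753935], [0.0, 432.202560418052, 198.16205091017486], [0.0, 0.0, 1.0]] [[-0.022, -1.0, -0.015], [-0.982, 0.024, -0.19], [0.19, 0.011, -0.982]] [0.02307559 0.57043165 0.9331841 ]
scene [[458.7985539843831, 0.0, 310.7192439821931], [0.0, 458.7985539843831, 197.3210144854908], [0.0, 0.0, 1.0]] [[0.833, 0.553, -0.014], [0.336, -0.525, -0.782], [-0.44, 0.647, -0.623]] [-0.45654731 -0.15777887  1.37412211]
0.1 [ 1.13171379e-01  9.93575145e-01 -7.97572276e-04 -1.83612510e-04] 0.08788030454711278
```

View pics/top0.png

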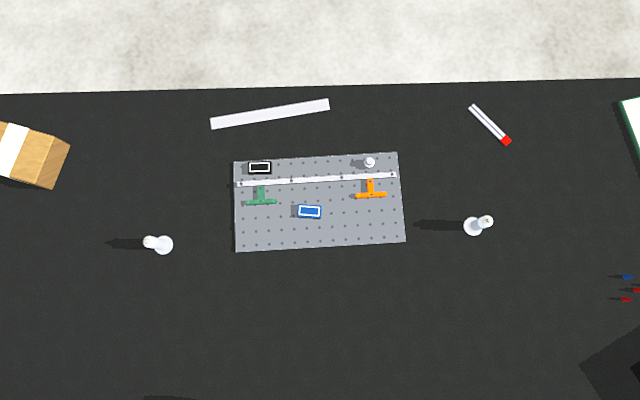

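The top view shows the green block at (260,197), the orange block at (370,190), the blue housing at (309,211) and the rail along row ~180. I'll do a rough localisation first, then take a wrist close-up.

```bash
cat > h.py <<'E'
from bench import *
import numpy as np, cv2
def ray(c,uv):
    K=c["intrinsics"]; x=(uv[0]-K[0,2])/K[0,0]; y=(uv[1]-K[1,2])/K[1,1]
    if c.get("fish"):
        r=np.hypot(x,y)+1e-12; d=np.array([x/r*np.sin(r),y/r*np.sin(r),np.cos(r)])
    else: d=np.array([x,y,1.])
    return c["R"].T@d, -c["R"].T@c["t"]
def onz(c,uv,z):
    d,o=ray(c,uv); return (o+d*(z-o[2])/d[2])
def look(cam):
    c=capture(cam); c["fish"]=cam=="wrist"; return c
def rect(c,cam,name,z):
    s=silhouettes(cam,name)
    if not s: return None
    m=s[0]["region"]; v,u=np.nonzero(m)
    P=np.array([onz(c,(a,b),z)[:2] for a,b in zip(u,v)])
    r=cv2.minAreaRect((P*1000).astype(np.float32)); return s[0]["conf"],np.array(r[0]).round(1),np.array(r[1]).round(1),round(r[2],2)
def down(yaw):  # tool z down, tool y axis at angle yaw+90deg from world x
    from scipy.spatial.transform import Rotation as R
    return (R.from_euler('z',yaw)*R.from_euler('x',np.pi)).as_quat()
E
python3 - <<'E'
from h import *
c=look("top")
for n,z in (("housing",.024),("orange_block",.022),("green_block",.022),("fixture",.01),("barrel_l",.0),("barrel_r",0),("spare",.024)): print(n,rect(c,"top",n,z))
E
```

```text
housing (0.77, array([544.8,  24.1]), array([54.2, 29.7]), 85.18)
orange_block (0.55, array([ 583.9, -118.6]), array([50.2, 52.9]), 42.11)
green_block (0.65, array([576. , 142.4]), array([57. , 56.6]), 39.72)
fixture (0.57, array([572.5,   3.4]), array([220.4, 401.6]), 2.18)
barrel_l (0.73, array([477.4, 388.1]), array([66.1, 42.7]), 88.66)
barrel_r (0.73, array([477.4, 388.1]), array([66.1, 42.7]), 88.66)
spare (0.73, array([654.6, 141.9]), array([55.3, 32.3]), 89.86)
```

```bash
python3 - <<'E'
from h import *
move_ptp([.52,.0,.20],down(np.radians(182.2)))
c=look("wrist"); cv2.imwrite("pics/w1.png",c["image"])
print(c["intrinsics"][0,0],"cam at",-c["R"].T@c["t"],current_joint_pos(),current_clock())
for n,z in (("housing",.024),("orange_block",.022),("green_block",.022),("fixture",.01)): print(n,rect(c,"wrist",n,z))
E
```

```text
309.70691628693146 cam at [ 0.44868372 -0.00159403  0.36146169] [-1.31657011e-01  2.67516554e-01  1.70976471e+00  1.44088588e-04
  1.16426730e+00 -1.74189914e+00] 3.0333
housing (0.56, array([545.8,  25.7]), array([56. , 32.9]), 84.52)
orange_block (0.72, array([ 587.8, -119.6]), array([27.7, 75.4]), 3.23)
green_block (0.72, array([580.9, 138.5]), array([36. , 77.9]), 1.19)
fixture (0.82, array([564.6,   4.7]), array([203.6, 399.7]), 2.23)
```

View pics/w1.png

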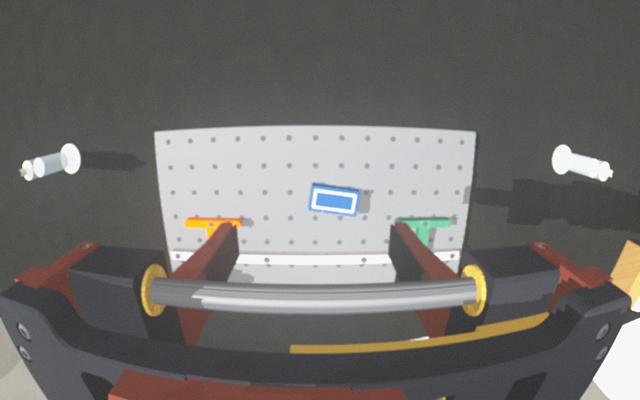

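The wrist view shows the housing at (335,199), the orange block at (212,223), the green one at (422,223) and the rail at row ~257. Next I'll get the block extents in the plate frame.

```bash
python3 - <<'E'
from h import *
th=np.radians(2.2); A=np.array([[np.cos(th),np.sin(th)],[-np.sin(th),np.cos(th)]]); O=np.array([.5725,.0034])
for cam in("wrist","top"):
    c=look(cam); h=cv2.cvtColor(c["image"],cv2.COLOR_BGR2HSV)
    for n,lo,hi in(("orange",8,20),("green",60,85),("blue",100,115)):
        m=cv2.inRange(h,(lo,130,60),(hi,255,255)); 
        s=silhouettes(cam,{"orange":"orange_block","green":"green_block","blue":"housing"}[n])
        if not s: print(n,"none"); continue
        m=(m>0)&(cv2.dilate(s[0]["region"].astype(np.uint8),np.ones((7,7)))>0)
        v,u=np.nonzero(m); z=.024 if n=="blue" else .022
        P=np.array([A@(onz(c,(a,b),z)[:2]-O) for a,b in zip(u,v)])*1000
        q=P[P[:,0]<P[:,0].min()+8]
        print(cam,n,len(P),"x",np.percentile(P[:,0],[1,99]).round(1),"bar y",q[:,1].min().round(1),q[:,1].max().round(1),cv2.minAreaRect(P.astype(np.float32)))
E
```

```text
wrist orange 246 x [-2.4 23.1] bar y -158.0 -86.3 ((11.11050796508789, -121.9637451171875), (26.360071182250977, 71.68358612060547), 1.0702121257781982)Traceback (most recent call last):
  File "<stdin>", line 12, in <module>
IndexError: too many indices for array: array is 1-dimensional, but 2 were indexed
```

```bash
cat >> h.py <<'E'
th=np.radians(2.2); A=np.array([[np.cos(th),np.sin(th)],[-np.sin(th),np.cos(th)]]); O=np.array([.5725,.0034])
def W(fx,fy,z): return [*(A.T@(np.array([fx,fy])/1000)+O),z]
def F(): return (A@(np.array(current_position()[:2])-O)*1000).round(1),round(current_position()[2],4),np.array(current_force()).round(1)
E
python3 - <<'E'
from h import *
move_gripper(.024)
q=down(np.radians(182.2))
move_ptp(W(-76,22,.06),q)
print(servo_line(W(-76,22,.016),q,contact_N=8),F())
print(servo_line(W(-25,22,.016),rate=.1,contact_N=6),F())
print(servo_line(W(8,22,.016),rate=.04,contact_N=5),F(),current_clock())
c=look("wrist"); cv2.imwrite("pics/w2.png",c["image"][100:300,150:500].repeat(2,0).repeat(2,1))
E
```

```text
False (array([-74.6,  21.7]), np.float64(0.0171), array([0.1, 0.4, 0.9]))
False (array([-25.4,  22.1]), np.float64(0.0162), array([-0.7, -0.6,  0.7]))
True (array([ 3.9, 22. ]), np.float64(0.0155), array([-0.3, -0.3, -0.5])) 6.8917
```

View pics/w2.png

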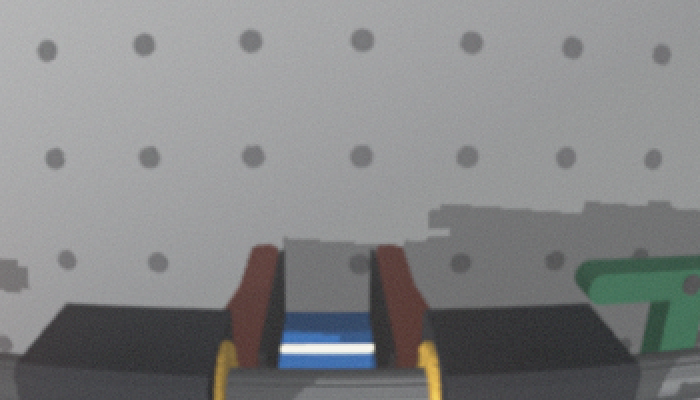

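The fingers stopped at the expected rail contact: fixture x 3.9, against a predicted 3–5. I'll back off, verify it is flush and line up at the green-side end.

```bash
python3 - <<'E'
from h import *
servo_line(W(-15,22,.016)); servo_line(W(-40,22,.10),rate=.25)
move_gripper(0.0)
move_ptp(W(-40,75,.12),down(np.radians(182.2)))
for n in("scene","top"):
    c=look(n)
    cv2.imwrite(f"pics/{n}3.png",c["image"][120:300,200:440].repeat(3,0).repeat(3,1))
    r=rect(c,n,"housing",.024); print(r, A@(r[1]/1000-O)*1000 if r else 0)
print(F(),current_clock(),current_finger_gap())
E
```

```text
(0.49, array([603.8,  20.1]), array([30. , 67.1]), 5.58) [31.9180057  15.48615228]
(0.37, array([ 583.6, -118.3]), array([53.5, 56.3]), 42.09) [   6.42002201 -122.03640161]
(array([-40.3,  74.2]), np.float64(0.1196), array([-0.4, -0.2,  0. ])) 8.7917 0.0008688726824772209
```

View pics/scene3.png

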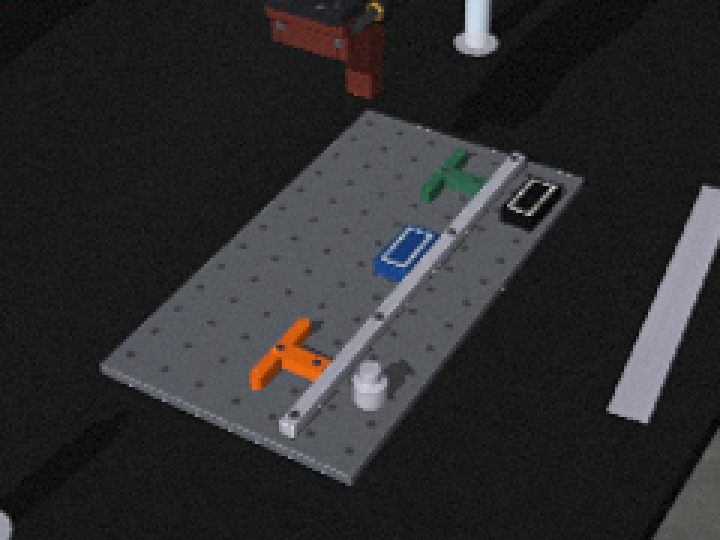

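View pics/top3.png

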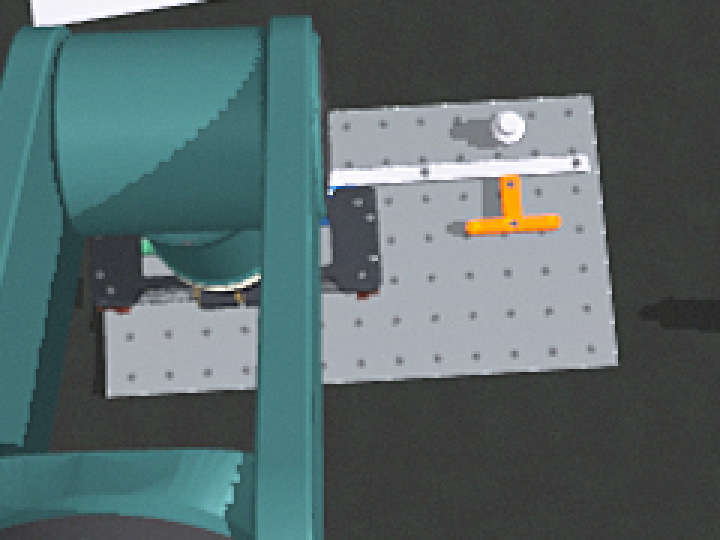

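The housing is flush against the rail: in the scene crop it sits at (408,250) along the rail, with orange at (290,355). Next I'll slide it most of the way and check before it enters the pocket.

```bash
python3 - <<'E'
from h import *
q=down(np.radians(182.2))
servo_line(W(26,73,.06),q,rate=.2)
print(servo_line(W(26,73,.016),q,rate=.1,contact_N=6),F())
print(servo_line(W(29,-3,.016),q,rate=.06,contact_N=6),F(),current_clock())
c=look("scene"); cv2.imwrite("pics/scene4.png",c["image"][180:300,250:400].repeat(5,0).repeat(5,1))
r=rect(c,"scene","housing",.024); print(r, A@(r[1]/1000-O)*1000 if r else 0)
E
```

```text
False (array([25.9, 73.1]), np.float64(0.0163), array([-0.1,  0.3,  0.4]))
False (array([29.2, -2.8]), np.float64(0.0161), array([-0.1,  0.1,  0.2])) 11.4
(0.59, array([606.5, -42. ]), array([30.5, 66.2]), 5.98) [ 32.23213263 -46.67172191]
```

View pics/scene4.png

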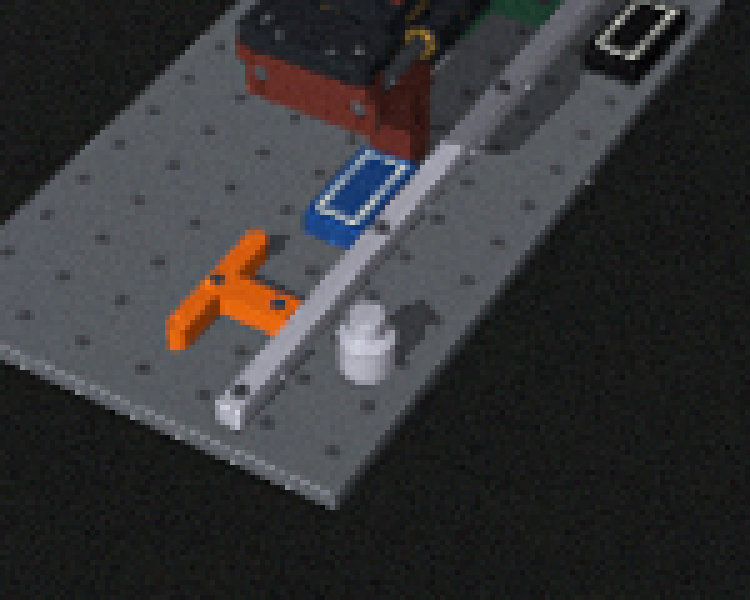

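It is still along the rail, with its leading end just short of the pocket (crop (345,215)). Next I'll push home until contact.

```bash
python3 - <<'E'
from h import *
q=down(np.radians(182.2))
print(servo_line(W(30,-52,.016),q,rate=.04,contact_N=6),F(),current_clock())
servo_line(W(29,-25,.016),q,rate=.15); servo_line(W(29,-20,.10),q,rate=.25)
servo_line(W(-60,20,.12),q,rate=.3)
c=look("scene"); cv2.imwrite("pics/scene5.png",c["image"][200:300,250:380].repeat(6,0).repeat(6,1))
r=rect(c,"scene","housing",.024); print(r, A@(r[1]/1000-O)*1000 if r else 0)
c=look("top"); cv2.imwrite("pics/top5.png",c["image"][150:230,300:410].repeat(7,0).repeat(7,1))
print(current_clock())
E
```

```text
False (array([ 30.2, -51.9]), np.float64(0.0161), array([ 0.4, -0.1,  0.4])) 12.875
(0.51, array([607.1, -88.6]), array([30.9, 59.7]), 2.23) [ 31.04281847 -93.2604065 ]
14.325
```

View pics/scene5.png

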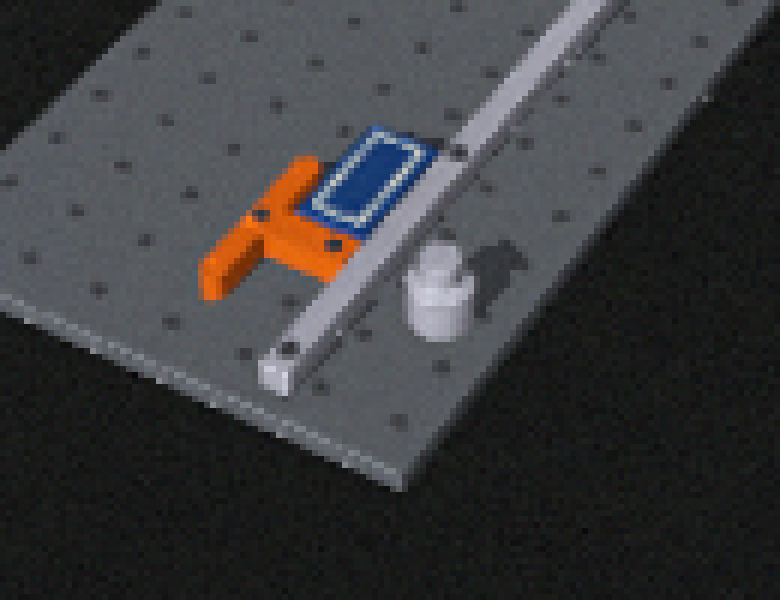

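View pics/top5.png

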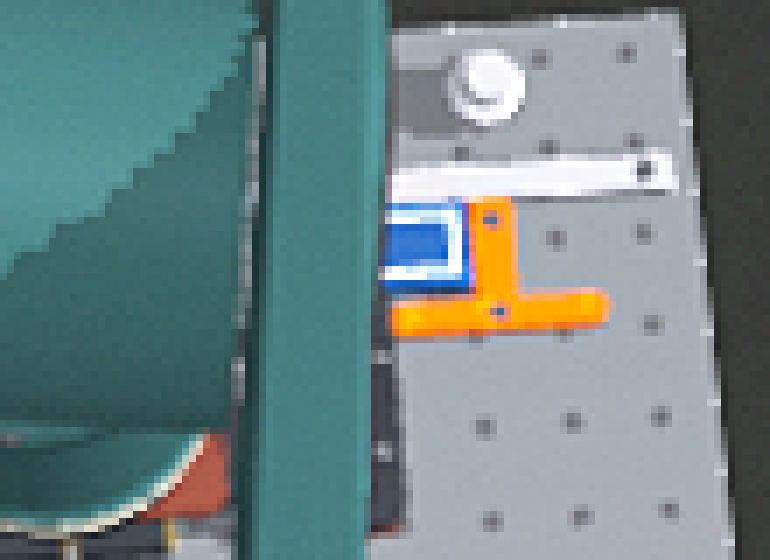

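It is nearly home (leading end at the stem, top crop (470,245)), but the push never registered contact. I'll push again until it does, then press it against the rail.

```bash
python3 - <<'E'
from h import *
q=down(np.radians(182.2))
servo_line(W(29,-22,.10),q,rate=.3); servo_line(W(29,-30,.016),q,rate=.2)
servo_line(W(29,-48,.016),q,rate=.1,contact_N=6)
print(servo_line(W(30,-62,.016),q,rate=.02,contact_N=6),F(),current_clock())
E
```

```text
True (array([ 29. , -53.3]), np.float64(0.0157), array([-0.1,  1.7,  1. ])) 16.1417
```

```bash
python3 - <<'E'
from h import *
q=down(np.radians(182.2))
servo_line(W(29,-30,.016),q,rate=.15); servo_line(W(29,-30,.07),q,rate=.3)
servo_line(W(-25,-67,.07),q,rate=.3); servo_line(W(-25,-67,.016),q,rate=.2)
servo_line(W(-2,-67,.016),q,rate=.1,contact_N=5)
print(servo_line(W(9,-67,.016),q,rate=.02,contact_N=5),F(),current_clock())
servo_line(W(-25,-67,.016),q,rate=.15); servo_line(W(-25,-67,.07),q,rate=.3)
# last gentle check at the end face
servo_line(W(29,-25,.07),q,rate=.3); servo_line(W(29,-30,.016),q,rate=.2)
servo_line(W(29,-48,.016),q,rate=.1,contact_N=6)
print(servo_line(W(29.5,-62,.016),q,rate=.02,contact_N=5),F(),current_clock())
servo_line(W(29,-30,.016),q,rate=.15); servo_line(W(29,-30,.15),q,rate=.3)
move_ptp([.42,.25,.25],q)
c=look("scene"); a=c["image"][200:300,250:380].repeat(3,0).repeat(3,1)
c=look("top"); b=c["image"][150:250,300:430].repeat(3,0).repeat(3,1)
r=rect(c,"top","housing",.024); print(r, A@(r[1]/1000-O)*1000 if r else 0)
cv2.imwrite("pics/f.png",np.hstack([a,b])); print(current_clock())
E
```

```text
True (array([  4.1, -66.7]), np.float64(0.0156), array([0. , 0.6, 0.3])) 18.3833
True (array([ 28.9, -53.3]), np.float64(0.0158), array([1.3, 1.6, 0.7])) 20.6167
(0.8, array([605. , -87.2]), array([56.9, 31.5]), 88.57) [ 28.99810928 -91.78082402]
22.975
```

View pics/f.png

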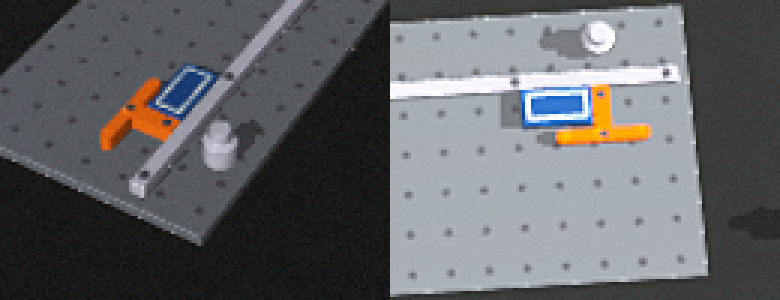

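Both contacts repeat (rail 4.1 mm against 3.9, end −53.3 mm twice). The picture shows the housing tight in the corner, top crop (557,105), with the robot clear.

```bash
python3 -c "
from bench import *
print(close_job())"
```

```text
the job is handed in; nothing more can be done
None
```

The blue housing is home in the orange block's pocket facing the green block, flush with the rail and up against the stem, moved only by pushing. The job was handed in at about 23 s with the robot clear of everything.

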